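# Vent the pressure sprayer and open its safety cap

### The job

The pressure sprayer on the table is to be refilled: first let out the pressure by squeezing the red trigger fully against its black handle and letting it spring back out. Then push the green safety cap down against its spring, keep it down while twisting it anticlockwise (seen from above) by about 70 degrees until it is free, and lift it off. Finish while still holding the cap upright and steady in the gripper, about 10 cm straight above the filler neck, clear of the sprayer, and leave the tin, the jar and the glass where they stand.

Things in the scene. Friction and masses are not known exactly. Their poses are not given: they have to be found in the camera images.
- sprayer: Pressure sprayer, fixed to the table. Origin: on the table under the centre of the round white tank (108 mm across, shoulder 98 mm high). z up. Its black spray handle stands parked upright at x = 0, y = -140 mm of this frame, 22 mm (x) by 24 mm (y) thick, top 174 mm above the table; the trigger is on its -x side. A low grey foot joins tank and handle.
- squeeze_mid (a point): In the handle, 145 mm above the table: close the fingers here from above along the sprayer's x axis (this point's axes too). The handle's back is 15 mm from it to +x. The red trigger's front (18 mm wide, free end up, 156 mm above the table) is 38 mm from it to -x when released (40 at its free end), 19 mm when fully squeezed, so 34 mm over both.
- trigger (a joint): Angle of the red trigger about its hinge at its lower end, 70 mm above the table: 0 released (leaning out from the handle), 0.20 rad fully squeezed, at its stop. A spring returns it: about 4 N to start it and 9 N to hold it fully squeezed, at the height of squeeze_mid.
- cap_grip (a point): On the axis of the loose green safety cap, inside its upright grip wing, 12 mm below the wing's top. The wing is 50 mm long (this point's x), 16 mm thick (y) and 34 mm tall, on a ribbed disc 53 mm across whose flat top is 22 mm below this point. z up. Seated, this point is 161 mm above the table and the wing's x axis is at -0.62 rad in the sprayer's frame, give or take 0.08.
- cap: The same cap, 50 g; origin on its axis at the lower rim, 51 mm below cap_grip; axes as cap_grip. Locked on two pins of the neck by a spring: push it down over 7 mm (6 N at first; travel ends at 9 mm, 10 N), keep it down and turn it anticlockwise from above; it lifts off freely at 58 to 84 degrees of turn (best 72), where a stop is. Let up earlier, it stays on.
- cap_wing_end (a point): One end of the cap's wing, 25 mm from cap_grip along the cap's x axis. Axes as cap_grip.
- neck_top (a point): Centre of the top of the filler neck (26 mm across, on the tank's axis, 126 mm above the table). cap_grip is 35 mm above it when the cap is seated. A sprung rubber ring stands 9 mm out of the neck.
- fruit_tin: Bystander: a food tin, 75 mm across, 58 mm tall. Origin under its centre, on the table.
- jam_jar: Bystander: a jam jar with a yellow lid, 60 mm across, 85 mm tall. Origin under its centre, on the table.
- shot_glass: Bystander: a small clear glass, 46 mm across, 57 mm tall. Origin under its centre, on the table.
There are look-alikes about, which are no part of the job. Of the things shaped like the cap, the green one is meant.

How it is judged:
On the way, in this order (a step that is already met when the one before it is completed fails the run):
1. the trigger is squeezed nearly or fully home (0.15 rad or more of 0.20), the cap still on (value of joint trigger above 0.15 rad and z of cap_grip in the frame of sprayer below 0.167 m), for 0.1 s.
2. the trigger has sprung back out, the cap still on and locked (value of joint trigger below 0.03 rad and z of cap_grip in the frame of sprayer below 0.167 m and y of cap_wing_end in the frame of sprayer below -0.008 m), for 0.1 s.
3. the cap is pushed down by 5 mm or more (z of cap_grip in the frame of sprayer below 0.156 m), for 0.05 s.
4. the cap is twisted anticlockwise by more than about 54 degrees, still on the neck (y of cap_wing_end in the frame of sprayer above 0.008 m and z of cap_grip in the frame of sprayer below 0.167 m and horizontal distance between cap_grip and neck_top below 0.006 m), for 0.05 s.
At the end, for the whole second after the job is handed in: Gripper holds the cap (over 1 N) still (under 30 mm/s), upright within 0.3 rad, 50 to 180 mm above its seat, within 40 mm of the neck axis, not touching the sprayer; trigger released (under 0.03 rad); tin, jar and glass within 30 mm of their starts (z of cap_grip in the frame of sprayer between 0.211 and 0.341 m and horizontal distance between cap_grip and neck_top below 0.04 m and angle between cap_grip's own z axis and vertical below 0.3 rad and contact force between the fingers and cap above 1 N and contact force between cap and sprayer below 0.05 N and linear speed of cap below 0.03 m/s and value of joint trigger below 0.03 rad and distance of each of fruit_tin, jam_jar, shot_glass from where it was at the start of the episode below 0.03 m); the arm keeps its last pose, push and grip.
It fails at once if the tin is moved by more than 30 mm (distance of fruit_tin from where it was at the start of the episode above 0.03 m).
It fails at once if the jar is moved by more than 30 mm (distance of jam_jar from where it was at the start of the episode above 0.03 m).
It fails at once if the glass is moved by more than 30 mm (distance of shot_glass from where it was at the start of the episode above 0.03 m).
It also fails if it takes over 48 s, if anything falls off the work surface, if the arm or the gripper's body presses on something with over 40 N, if the wrist force passes 120 N, or if a joint passes its speed limit or range.

### The arm

A 6-joint arm with a two-finger parallel gripper is mounted at the origin on a cart in front of the work surface, level with it; the furniture and walls round the work are solid. World frame = base frame: x ahead of the robot, y to its left, z up, the work surface at z = 0. Lengths are in m, angles in rad, forces in N, time in s.
With the tool pointing down it reaches from about 0.35 to 0.85 m from the base axis. Payload 8.1 kg.
Tool frame: the origin (TCP) lies between the finger pads; the fingertips stand 11 mm ahead of it and the grasp point (between the pads) lies 8 mm behind it; x points along the fingers, z is the direction in which the jaws open and shut, and the axes are right-handed (so a half turn about x gives the same grasp; the last joint's range is limited). The gripper opens to 93 mm and grips with 3 to 60 N. Pads are 15 mm wide; open, the fingers measure 128 mm over their backs; the gripper's body (75 mm by 188 mm) begins 65 mm behind the grasp point.
Start: joints at [-1.289, 0.13, 1.488, -0, 1.523, -0.085], TCP at [0.215, -0.56, 0.23] pointing down, gripper open.
Joint ranges: [-2.96, 2.96], [-0.89, 2.26], [0.02, 2.5], [-1.34, 4.48], [0, 2.73], [-2.66, 2.66]. Speed limits (rad/s): [2.39, 2.39, 2.79, 3.14, 3.14, 3.14].

### API

Orientations are given as [roll, pitch, yaw] about the fixed x, y, z axes, in that order (R = Rz(yaw) Ry(pitch) Rx(roll)).
In Python, from bench import status, cams, order gives the robot as it stands.
- The arm moves only by the tool step_arm, never from a script. Its argument "targets" is a list of rows, each a list of 2 entries, a list of its own where there are three numbers: the shift along the tool's x, y, z in mm, then the turn, a rotation vector about the tool's x, y, z in rad. A call has 1 to 20 rows; each row is the pose to reach, as a shift and turn from the pose commanded when the call began, along the tool's axes at that moment; what a row does not reach only later rows make up. A row lasts 1/8 s, in which the tool goes at most 62.5 mm and 10.7 degrees, less where a joint would pass 70% of its speed; a pose out of reach is approached as far as the arm can. A call with a gripper value outside its range is refused whole. "gripper" is the opening, from 0 (shut) to 1 (fully open), set as the call begins (left out, the last holds). The fingers move at their own pace and stop on an object; "force" is the grip in N (left out, the last holds). Time passes only in rows, so rows that repeat a pose let the fingers close. It gives the time, the measured TCP pose, the force and the opening at its end, in the units of the state.
- status.get_state(): the state, without advancing time (a new reading comes with each control period).
- cams.capture(name): name is "side" or "top" or "wrist"; returns the picture (420x560x3 uint8, red, green, blue); there is no depth.
- cams.camera_model(name): a dict with "vfov" (degrees; the focal length in pixels is half the picture's height over the tangent of half this angle, whatever the lens; pixels are square), "cx", "cy" (the principal point, pixels), "R" (3x3) and "t" (3): a world point X has camera coordinates R X + t. Camera axes: x right, y down, z forward; pixel columns grow to the right and rows downward; lengths in m; the calibration is good to about 2 mm. A picture is of the moment at which its call begins: read the wrist's pose just before it. camera_model takes no time and is no camera call; for the wrist camera it gives the pose at the moment of the call.
- order.finish_job(): hands the job in, once; it reports no verdict.
The state is a dict: "time": time; "q": joint angles; "joint_vel": joint speeds; "effort": joint torques, N m; "tool_pos": TCP position; "orientation": TCP orientation; "force": force on the tool from outside, world axes, zero at the start; "ft_torque": the same for the moment, N m; "opening": opening from 0.0 (shut) to 1.0 (fully open).
Only numpy, scipy, OpenCV 4.12 (cv2) and the standard library are available. Lean on these libraries where they do the work, as an engineer would, in place of code of your own. Each camera call takes 0.05 s, during which the arm holds its last target. There are 200 camera calls.

## Working session

There is one attempt and no reset: what is moved stays moved. The work goes in short steps, Python scripts to look and compute and a tool call to move; the robot and the scene stay as the last step left them, time stands still between calls to the robot, and variables do not carry over. Pictures are saved under pics/ and viewed, about 8 in all and at most 12, crops included, and the job is handed in when it is done.

Besides the shell and the picture viewer there is one more tool, called after "Emit:" by a JSON object that holds its "op" and its "data", one argument or row to a line. step_arm: Moves the arm, as the interface text tells. Its arguments: {"type":"object","properties":{"targets":{"type":"array"},"gripper":{"type":"number"},"force":{"type":"number"}},"required":["targets"]}

```bash
mkdir -p pics; ls; python3 - <<'E'
from bench import status,cams
import cv2,numpy as np
s=status.get_state();print(s)
for n in ("top","side"):
    m=cams.camera_model(n);print(n,{k:np.round(v,4).tolist() for k,v in m.items() if k!='name' and not isinstance(v,str)})
    cv2.imwrite(f"pics/{n}0.png",cams.capture(n)[:,:,::-1])
E
```

```text
pics
{'time': 0.0, 'q': array([-1.28937786e+00,  1.31128814e-01,  1.48926453e+00, -1.46296880e-05,
        1.52298985e+00, -8.53728178e-02]), 'joint_vel': array([ 0.00022374, -0.00087534, -0.00091426, -0.00094227,  0.00080543,
       -0.00133106]), 'effort': array([ 1.51317778e-03, -5.59836352e+01, -4.91766894e+01,  7.65685178e-02,
        3.51991039e-02, -1.39072854e-04]), 'tool_pos': array([ 0.2150539 , -0.55955763,  0.22861485]), 'orientation': array([3.06438019, 1.56900573, 1.86037587]), 'force': array([-0.25249919,  0.05611101,  0.46269933]), 'ft_torque': array([ 0.01523757, -0.05344084,  0.04211306]), 'opening': 0.9984107934820897}
top {'vfov': 57.4301, 'cx': 278.6032, 'cy': 207.1624, 'R': [[0.0231, -0.9996, 0.0137], [-0.9982, -0.0239, -0.0547], [0.055, -0.0124, -0.9984]], 't': [-0.0141, 0.6237, 1.2472]}
side {'vfov': 50.1106, 'cx': 282.2663, 'cy': 212.2816, 'R': [[0.9975, -0.0692, -0.0127], [-0.0502, -0.575, -0.8166], [0.0492, 0.8152, -0.5771]], 't': [-0.6023, 0.1184, 1.3016]}
```

View pics/top0.png

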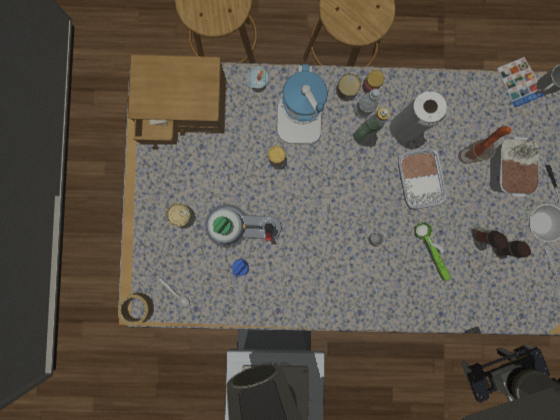

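View pics/side0.png

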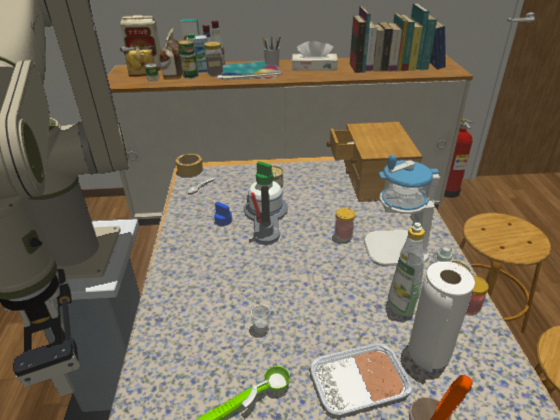

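The top view shows the sprayer at (224,226) with its green cap, and the handle with the red trigger at (269,232). The blue look-alike cap is at (240,268), the yellow-lidded jar at (277,155), the tin probably at (180,215) and the glass at (376,239). The green cap on the tank fits the description; the crop should confirm it.

```bash
cat > h.py <<'E'
import numpy as np,cv2
from bench import status,cams
def K(m): return 210/np.tan(np.radians(m["vfov"])/2)
def ray(m,u,v,z):
    R=np.array(m["R"]);t=np.array(m["t"]);c=-R.T@t
    d=R.T@np.array([(u-m["cx"])/K(m),(v-m["cy"])/K(m),1]);return c+d*(z-c[2])/d[2]
def proj(m,X):
    p=np.array(m["R"])@np.array(X)+np.array(m["t"]);return p[:2]/p[2]*K(m)+[m["cx"],m["cy"]]
E
python3 - <<'E'
from h import *
a=cv2.imread("pics/top0.png")[185:285,160:300];b=cv2.imread("pics/side0.png")[150:250,190:330]
cv2.imwrite("pics/c0.png",np.hstack([cv2.resize(x,None,fx=2.85*1.0,fy=2.85,interpolation=cv2.INTER_CUBIC) for x in(a,b)]))
m=cams.camera_model("top")
g=cv2.imread("pics/top0.png").astype(int)
mask=((g[...,1]>g[...,2]+40)&(g[...,1]>g[...,0]+20));mask[:,300:]=0
ys,xs=np.nonzero(mask);print(len(xs),xs.mean(),ys.mean(),xs.min(),xs.max(),ys.min(),ys.max())
for n,u,v,z in [("cap",xs.mean(),ys.mean(),.15),("tank",224.5,226,.098),("handle",269,230,.174),("jar",277,155,.085),("tin",180,215,.058),("glass",376,239,.057),("blue",240,268,.05)]: print(n,ray(m,u,v,z).round(3))
E
```

```text
161 220.49689440993788 224.5776397515528 213 229 217 233
cap [0.561 0.172 0.15 ]
tank [0.557 0.167 0.098]
handle [0.549 0.029 0.174]
jar [0.784 0.01  0.085]
tin [0.589 0.314 0.058]
glass [ 0.527 -0.312  0.057]
blue [0.425 0.119 0.05 ]
```

View pics/c0.png

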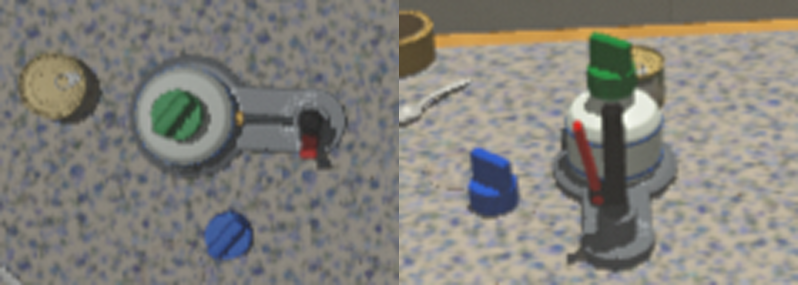

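Crop confirms it: the green winged cap sits on the white tank, while the blue one stands loose on the table. The red trigger is on the robot side (-x) of the handle. Next I work out the sprayer frame and the move to above the handle.

```bash
cat >> h.py <<'E'
from scipy.spatial.transform import Rotation as Ro
def Rd(psi):  # tool x down, jaw axis z along (cos psi, sin psi)
    x=np.array([0,0,-1.]);z=np.array([np.cos(psi),np.sin(psi),0]);return np.c_[x,np.cross(z,x),z]
def plan(pos,psi):
    s=status.get_state();R=Ro.from_euler("xyz",s["orientation"]).as_matrix()
    for k in (0,np.pi):
        print("shift",(R.T@(np.array(pos)-s["tool_pos"])*1000).round(1),"rot",Ro.from_matrix(R.T@Rd(psi+k)).as_rotvec().round(4))
E
python3 - <<'E'
from h import *
s=status.get_state();R=Ro.from_euler("xyz",s["orientation"]).as_matrix();print(R.round(3))
m=cams.camera_model("top")
T=ray(m,224.9,226.05,.098)
H=ray(m,268.8,225.5,.174);d=(H-T)[:2];print(T,H,np.linalg.norm(d),np.arctan2(d[1],d[0])+np.pi/2)
w=cams.camera_model("wrist");c=-np.array(w["R"]).T@w["t"];print("wristcam in tool",R.T@(c-s["tool_pos"]),(np.array(w["R"])@R).round(2),w["vfov"])
yaw=np.arctan2(d[1],d[0])+np.pi/2
plan([H[0],H[1],.28],yaw)
E
```

```text
[[-0.001  0.933  0.359]
 [ 0.002  0.359 -0.933]
 [-1.     0.    -0.002]]
[0.55736782 0.16528179 0.098     ] [0.56168254 0.02957884 0.174     ] 0.1357715202184868 0.031784654471690654
wristcam in tool [-0.15491877  0.07217572  0.00073345] [[ 0.    0.    1.  ]
 [-0.26 -0.97  0.  ]
 [ 0.97 -0.26 -0.  ]] 66.82933870033501
shift [ -50.5  534.9 -425.8] rot [-1.2358e+00 -1.4000e-03 -1.1000e-03]
shift [ -50.5  534.9 -425.8] rot [ 1.9058e+00 -1.2000e-03  1.5000e-03]
```

Emit:
{"op": "step_arm", "data": {
  "targets": [
    [[-4,38,-30],[-0.1,0,0]],
    [[-8,76,-61],[-0.2,0,0]],
    [[-12,115,-91],[-0.3,0,0]],
    [[-16,153,-122],[-0.4,0,0]],
    [[-20,191,-152],[-0.5,0,0]],
    [[-24,229,-182],[-0.6,0,0]],
    [[-28,267,-213],[-0.7,0,0]],
    [[-32,306,-243],[-0.8,0,0]],
    [[-36,344,-274],[-0.9,0,0]],
    [[-40,382,-304],[-1.0,0,0]],
    [[-44,420,-334],[-1.1,0,0]],
    [[-48,458,-365],[-1.2,0,0]],
    [[-50,497,-395],[-1.236,0,0]],
    [[-50,535,-426],[-1.236,0,0]],
    [[-50,535,-426],[-1.236,0,0]],
    [[-50,535,-426],[-1.236,0,0]]
  ],
  "gripper": 1
}}

```text
time: 2.1
tool_pos: [0.5614, 0.0292, 0.279]
orientation: [-2.855, 1.569, -2.822]
force: [0.3, -0.1, -0.8]
opening: 1.0
```

```bash
python3 - <<'E'
from h import *
s=status.get_state();print(s["time"],s["tool_pos"],s["q"])
m=cams.camera_model("wrist");g=cams.capture("wrist")[:,:,::-1];cv2.imwrite("pics/w0.png",g)
np.save("w0.npy",m)
for y in (0,.0318):
  for p in [(0,-.14,.174),(-.011,-.152,.174),(.011,-.152,.174),(0,0,.173)]:
    X=np.r_[np.array([.5574,.1653])+[[np.cos(y),-np.sin(y)],[np.sin(y),np.cos(y)]]@np.array(p[:2]),p[2]]
    print(y,p,proj(m,X).round(1))
E
```

```text
2.1 [0.56142424 0.02923707 0.27904341] [-3.88523185e-02  1.37716023e-02  1.52106606e+00 -4.85662386e-04
  1.60805079e+00 -7.14582405e-02]
0 (0, -0.14, 0.174) [269.4 215.5]
0 (-0.011, -0.152, 0.174) [256.3 228.5]
0 (0.011, -0.152, 0.174) [281.8 229.3]
0 (0, 0, 0.173) [274.9  33.1]
0.0318 (0, -0.14, 0.174) [274.7 215.6]
0.0318 (-0.011, -0.152, 0.174) [261.9 229. ]
0.0318 (0.011, -0.152, 0.174) [287.5 229. ]
0.0318 (0, 0, 0.173) [274.9  33.1]
```

View pics/w0.png

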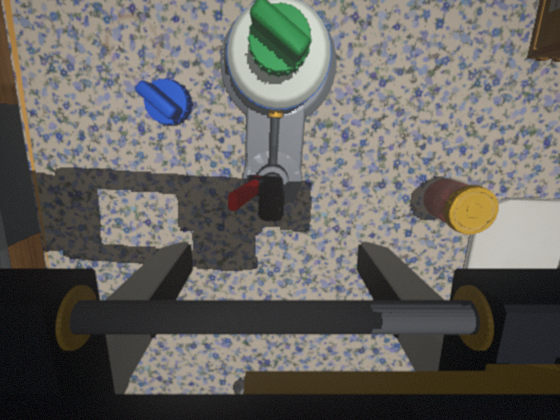

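The wrist view shows the cap wing at about (280,30), the tank top centred near (279,52), the handle top near (271,200) and the trigger at (240,196). I'll enlarge it for precision.

```bash
python3 - <<'E'
from h import *
g=cv2.imread("pics/w0.png")
a=cv2.resize(g[0:120,215:345],None,fx=3,fy=3,interpolation=cv2.INTER_CUBIC)
b=cv2.resize(g[145:265,210:340],None,fx=3,fy=3,interpolation=cv2.INTER_CUBIC);b=cv2.convertScaleAbs(b,alpha=2.2,beta=15)
cv2.imwrite("pics/c1.png",np.hstack([a,b]))
E
```

```text
(no output)
```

View pics/c1.png

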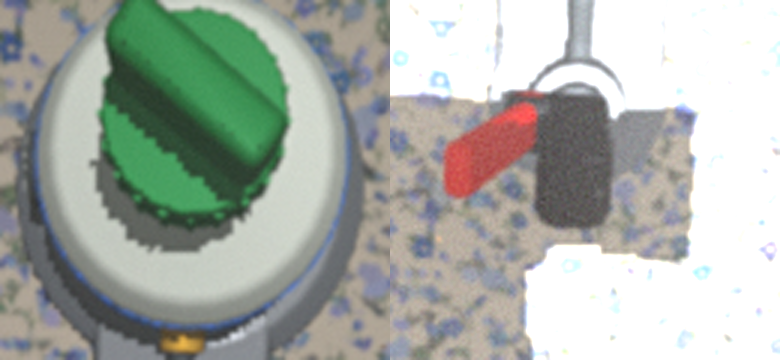

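```bash
python3 - <<'E'
from h import *
m=np.load("w0.npy",allow_pickle=True).item()
C=ray(m,279.8,34,.139);print("cap",C)
for e in ((249,36),(310.7,36),(279.8,2.7)): print(ray(m,*e,.139))
E0=ray(m,271.2,221,.174);print("handle -y edge",E0)
print("wing top corners (z=.173)");P=[(215+x/3,y/3) for x,y in ((108,45),(140,-3),(287,118),(262,165))]
W=[ray(m,*p,.173) for p in P];print(np.round(W,4))
for i,j in ((0,3),(1,2)):
  d=W[j]-W[i];print("wing edge",np.linalg.norm(d),np.arctan2(d[1],d[0]))
print("wing centre",np.mean(W,0))
d=(E0-C)[:2];print(np.linalg.norm(d),"yaw",np.arctan2(d[1],d[0])+np.pi/2)
t=ray(m,210+(457-390)/3,145+170/3,.156);print("trig tip",t)
E
```

```text
cap [0.56124145 0.17316978 0.139     ]
[0.5355502  0.17083072 0.139     ]
[0.58712181 0.17249844 0.139     ]
[0.56038465 0.19617793 0.139     ]
handle -y edge [0.55904067 0.02048874 0.174     ]
wing top corners (z=.173)
[[0.5396 0.1766 0.173 ]
 [0.5471 0.1871 0.173 ]
 [0.584  0.162  0.173 ]
 [0.5785 0.1512 0.173 ]]
wing edge 0.04644976989370121 -0.5795217878286928
wing edge 0.044637609284782505 -0.5972705560576295
wing centre [0.56230743 0.16923248 0.173     ]
0.15269689477237874 yaw -0.014413206005934098
trig tip [0.52356079 0.03192994 0.156     ]
```

```bash
python3 - <<'E'
from h import *
plan([.554,.032,.137],-.015)
E
```

```text
shift [142.3   3.6  -7.2] rot [ 0.0466 -0.0008  0.0004]
shift [142.3   3.6  -7.2] rot [-3.095e+00 -6.000e-04 -1.300e-03]
```

Emit:
{"op": "step_arm", "data": {
  "targets": [
    [[10,3.6,-7],[0.047,0,0]],
    [[30,3.6,-7],[0.047,0,0]],
    [[60,3.6,-7],[0.047,0,0]],
    [[80,3.6,-7],[0.047,0,0]],
    [[100,3.6,-7],[0.047,0,0]],
    [[120,3.6,-7],[0.047,0,0]],
    [[135,3.6,-7],[0.047,0,0]],
    [[142,3.6,-7],[0.047,0,0]],
    [[142,3.6,-7],[0.047,0,0]]
  ]
}}

```text
time: 3.28
tool_pos: [0.5546, 0.0328, 0.1373]
orientation: [-3.091, 1.57, -3.106]
force: [-0.3, 0.3, 1.0]
opening: 0.997
```

```bash
python3 - <<'E'
from h import *
s=status.get_state();print(s["force"])
w=cams.capture("wrist")[:,:,::-1];a=cams.capture("side")[130:270,170:350,::-1]
cv2.imwrite("pics/w1.png",np.hstack([cv2.convertScaleAbs(cv2.resize(w,(400,300)),alpha=1.5),cv2.convertScaleAbs(cv2.resize(a,(386,300),interpolation=cv2.INTER_CUBIC),alpha=1.5)]))
E
```

```text
[-0.33275512  0.30771344  1.00636731]
```

View pics/w1.png

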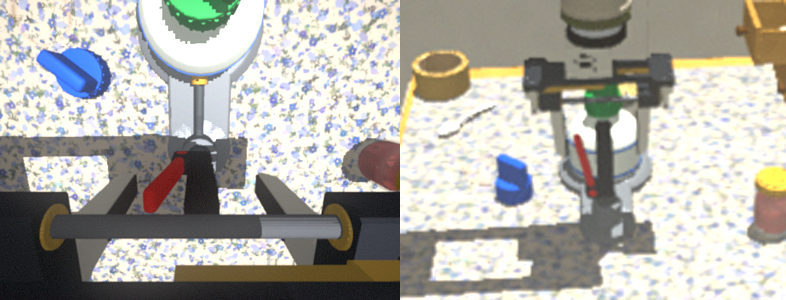

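The handle and trigger (crop (165,185) and (200,185)) are both between the fingers, with no contact. I'll squeeze.

Emit:
{"op": "step_arm", "data": {
  "targets": [
    [[0,0,0],[0,0,0]],
    [[0,0,0],[0,0,0]],
    [[0,0,0],[0,0,0]],
    [[0,0,0],[0,0,0]],
    [[0,0,0],[0,0,0]],
    [[0,0,0],[0,0,0]],
    [[0,0,0],[0,0,0]],
    [[0,0,0],[0,0,0]]
  ],
  "gripper": 0.2,
  "force": 25
}}

```text
time: 4.38
tool_pos: [0.5523, 0.0329, 0.1376]
orientation: [-3.126, 1.565, -3.141]
force: [-13.2, -0.1, 10.6]
opening: 0.36
```

Opening 0.36 is 33.5 mm, so the trigger is fully home. I'll hold briefly, then open.

Emit:
{"op": "step_arm", "data": {
  "targets": [
    [[0,0,0],[0,0,0]],
    [[0,0,0],[0,0,0]],
    [[0,0,0],[0,0,0]]
  ]
}}

```text
time: 4.75
tool_pos: [0.5524, 0.0329, 0.1376]
orientation: [-3.128, 1.565, 3.14]
force: [-13.7, 0.5, 10.8]
opening: 0.356
```

Emit:
{"op": "step_arm", "data": {
  "targets": [
    [[0,0,0],[0,0,0]],
    [[0,0,0],[0,0,0]],
    [[0,0,0],[0,0,0]],
    [[0,0,0],[0,0,0]],
    [[0,0,0],[0,0,0]],
    [[0,0,0],[0,0,0]],
    [[0,0,0],[0,0,0]],
    [[-20,0,0],[0,0,0]],
    [[-60,0,0],[0,0,0]],
    [[-100,0,0],[0,0,0]],
    [[-140,0,0],[0,0,0]],
    [[-140,0,0],[0,0,0]]
  ],
  "gripper": 1
}}

```text
time: 6.25
tool_pos: [0.5571, 0.0328, 0.2841]
orientation: [-0.019, 1.561, -0.034]
force: [-0.0, 0.5, 0.5]
opening: 1.002
```

```bash
python3 - <<'E'
from h import *
a=-.61
for p in (a+np.pi/2,a-np.pi/2): print(p); plan([.56,.112,.277],p)
s=status.get_state();print(s["q"])
E
```

```text
0.9607963267948966
shift [ 7.1 79.3  1.7] rot [-0.9758  0.0086  0.0048]
shift [ 7.1 79.3  1.7] rot [ 2.1658  0.0057 -0.0102]
-2.1807963267948964
shift [ 7.1 79.3  1.7] rot [ 2.1658  0.0057 -0.0102]
shift [ 7.1 79.3  1.7] rot [-0.9758  0.0086  0.0048]
[-3.31341819e-02 -9.23387864e-03  1.53504637e+00 -1.07693226e-05
  1.60627261e+00 -1.81703565e-02]
```

```bash
python3 - <<'E'
from h import *
s=status.get_state();print(s["tool_pos"],s["joint_vel"].round(3));plan([.561,.171,.277],.98)
E
```

```text
[0.55707715 0.03275912 0.2840918 ] [-0.     0.032  0.073 -0.001 -0.037 -0.001]
shift [  7.1 138.3   1.8] rot [-0.995   0.0086  0.0049]
shift [  7.1 138.3   1.8] rot [ 2.1466  0.0057 -0.0101]
```

Emit:
{"op": "step_arm", "data": {
  "targets": [
    [[0,10,0],[-0.1,0,0]],
    [[0,25,1],[-0.2,0,0]],
    [[0,40,2],[-0.3,0,0]],
    [[0,56,3],[-0.4,0,0]],
    [[0,72,4],[-0.5,0,0]],
    [[0,88,5],[-0.6,0,0]],
    [[0,104,6],[-0.7,0,0]],
    [[0,120,7],[-0.8,0,0]],
    [[0,132,7],[-0.9,0,0]],
    [[0,138.5,7],[-0.995,0,0]],
    [[0,138.5,7],[-0.995,0,0]],
    [[0,138.5,7],[-0.995,0,0]]
  ]
}}

```text
time: 7.75
tool_pos: [0.5637, 0.1709, 0.2776]
orientation: [3.029, 1.571, -2.277]
force: [0.4, -0.3, 0.4]
opening: 1.001
```

```bash
python3 - <<'E'
from h import *
s=status.get_state();print(s["tool_pos"],s["orientation"],s["joint_vel"].round(3))
R=Ro.from_euler("xyz",s["orientation"]).as_matrix();print(R.round(3))
m=cams.camera_model("wrist");g=cams.capture("wrist")[:,:,::-1];cv2.imwrite("pics/w2.png",g);np.save("w2.npy",m)
print(proj(m,[.561,.171,.173]),proj(m,[.561,.171,.139]))
cv2.imwrite("pics/c2.png",cv2.resize(g[90:310,120:420],None,fx=2.6,fy=2.6,interpolation=cv2.INTER_CUBIC))
E
```

```text
[0.56372945 0.17091435 0.27764146] [ 3.02857771  1.57057851 -2.27682873] [-0.004 -0.    -0.    -0.    -0.001 -0.006]
[[-0.    -0.829  0.559]
 [-0.     0.559  0.829]
 [-1.     0.    -0.   ]]
[273.1440989  209.01730032] [273.27158893 199.73640453]
```

View pics/c2.png

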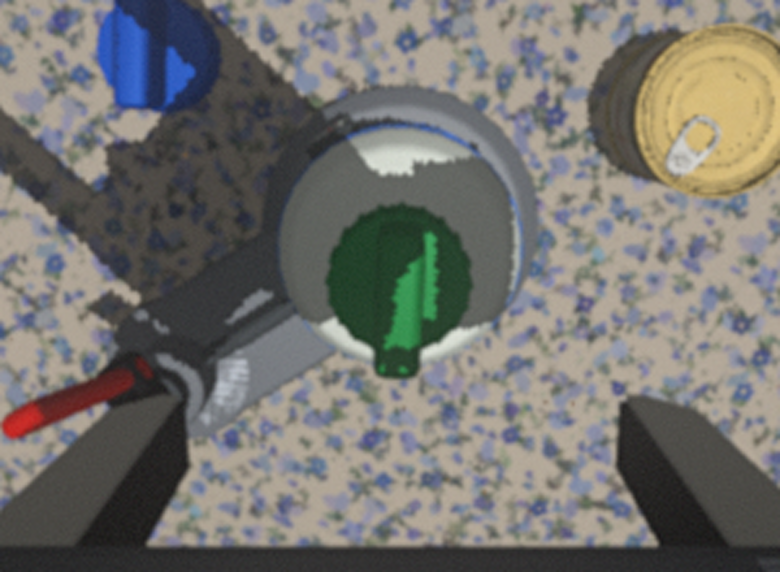

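```bash
python3 - <<'E'
from h import *
m=np.load("w2.npy",allow_pickle=True).item()
ty=np.array([-.829,.559,0]);tz=np.array([.559,.829,0])
B=ray(m,273.5,168.8,.139);print("from back edge",B-.0265*ty)
N=ray(m,120+397/2.6,90+352/2.6,.173);print("from wing near end",N+.025*ty)
F=ray(m,120+401/2.6,90+222/2.6,.173);print("far",F-.025*ty, np.linalg.norm(F-N))
d=F-N;print("wing angle",np.arctan2(-d[1],-d[0]))
g=cv2.imread("pics/w2.png").astype(int);k=((g[...,1]>g[...,2]+15)&(g[...,1]>g[...,0]+8)).astype(np.uint8)
n,l,st,c=cv2.connectedComponentsWithStats(k);i=1+np.argmax(st[1:,4]);print(st[i],c[i])
E
```

```text
from back edge [0.55877175 0.17277286 0.139     ]
from wing near end [0.55207965 0.17653886 0.173     ]
far [0.55854096 0.173753   0.173     ] 0.043098051458891624
wing angle -0.6235010113610452
[ 245  168   57   67 2573] [272.98989506 198.82588418]
```

Trigger is back out (red at crop (20,425)), and the wing is vertical in the picture at (400,290), aligned with the jaws. I take the cap axis as (0.560, 0.172), descend and grip.

Emit:
{"op": "step_arm", "data": {
  "targets": [
    [[25,3.6,-1.3],[0,0,0]],
    [[50,3.6,-1.3],[0,0,0]],
    [[75,3.6,-1.3],[0,0,0]],
    [[95,3.6,-1.3],[0,0,0]],
    [[110,3.6,-1.3],[0,0,0]],
    [[120,3.6,-1.3],[0,0,0]],
    [[126,3.6,-1.3],[0,0,0]],
    [[126,3.6,-1.3],[0,0,0]],
    [[126,3.6,-1.3],[0,0,0]]
  ]
}}

```text
time: 8.93
tool_pos: [0.5605, 0.1722, 0.1524]
orientation: [-0.782, 1.57, 0.198]
force: [0.6, 0.6, -0.6]
opening: 1.001
```

Emit:
{"op": "step_arm", "data": {
  "targets": [
    [[0,0,0],[0,0,0]],
    [[0,0,0],[0,0,0]],
    [[0,0,0],[0,0,0]],
    [[0,0,0],[0,0,0]],
    [[0,0,0],[0,0,0]],
    [[0,0,0],[0,0,0]],
    [[0,0,0],[0,0,0]],
    [[0,0,0],[0,0,0]]
  ],
  "gripper": 0,
  "force": 40
}}

```text
time: 9.93
tool_pos: [0.5601, 0.1721, 0.1516]
orientation: [0.557, 1.571, 1.537]
force: [0.1, -0.4, 0.8]
opening: 0.19
```

Emit:
{"op": "step_arm", "data": {
  "targets": [
    [[2,0,0],[0,0,0]],
    [[4,0,0],[0,0,0]],
    [[6,0,0],[0,0,0]],
    [[8,0,0],[0,0,0]],
    [[9,0,0],[0,0,0]],
    [[9,0,0],[0,0,0]],
    [[9,0,0],[0,0,0]]
  ]
}}

```text
time: 10.8
tool_pos: [0.5603, 0.1721, 0.1439]
orientation: [-0.9, 1.57, 0.08]
force: [-3.9, -0.6, 8.5]
opening: 0.169
```

Emit:
{"op": "step_arm", "data": {
  "targets": [
    [[1,0,0],[0,0,0]],
    [[2,0,0],[0,0,0]],
    [[3,0,0],[0,0,0]],
    [[3,0,0],[0,0,0]],
    [[3,0,0],[0,0,0]]
  ]
}}

```text
time: 11.42
tool_pos: [0.5603, 0.1721, 0.1425]
orientation: [-0.938, 1.57, 0.042]
force: [-11.2, -2.6, 20.7]
opening: 0.17
```

Emit:
{"op": "step_arm", "data": {
  "targets": [
    [[0,0,0],[-0.1,0,0]],
    [[0,0,0],[-0.2,0,0]],
    [[0,0,0],[-0.3,0,0]],
    [[0,0,0],[-0.4,0,0]],
    [[0,0,0],[-0.5,0,0]],
    [[0,0,0],[-0.6,0,0]]
  ]
}}

```text
time: 12.18
tool_pos: [0.5615, 0.1728, 0.1426]
orientation: [-1.248, 1.567, 0.336]
force: [-3.0, -0.2, 15.7]
opening: 0.17
```

Emit:
{"op": "step_arm", "data": {
  "targets": [
    [[0,0,0],[-0.1,0,0]],
    [[0,0,0],[-0.2,0,0]],
    [[0,0,0],[-0.3,0,0]],
    [[0,0,0],[-0.4,0,0]],
    [[0,0,0],[-0.5,0,0]],
    [[0,0,0],[-0.6,0,0]],
    [[0,0,0],[-0.65,0,0]],
    [[0,0,0],[-0.65,0,0]],
    [[0,0,0],[-0.65,0,0]]
  ]
}}

```text
time: 13.3
tool_pos: [0.5614, 0.1725, 0.1425]
orientation: [-2.006, 1.567, 0.225]
force: [-4.6, -0.7, 15.7]
opening: 0.172
```

```bash
python3 - <<'E'
from h import *
s=status.get_state();R=Ro.from_euler("xyz",s["orientation"]).as_matrix();print(R.round(3),np.arctan2(R[1,2],R[0,2]),s["force"],s["ft_torque"],s["q"])
w=cams.capture("wrist")[:,:,::-1];cv2.imwrite("pics/w3.png",cv2.convertScaleAbs(w,alpha=1.6))
E
```

```text
[[ 0.004 -0.79  -0.613]
 [ 0.001 -0.613  0.79 ]
 [-1.    -0.003 -0.002]] 2.230197895096019 [-4.64410045 -0.72857584 15.70616712] [-0.0814037   0.76637853  0.01970662] [ 2.10793557e-01  1.49095216e-01  1.62886717e+00  5.22864598e-05
  1.35992005e+00 -2.01941782e+00]
```

View pics/w3.png

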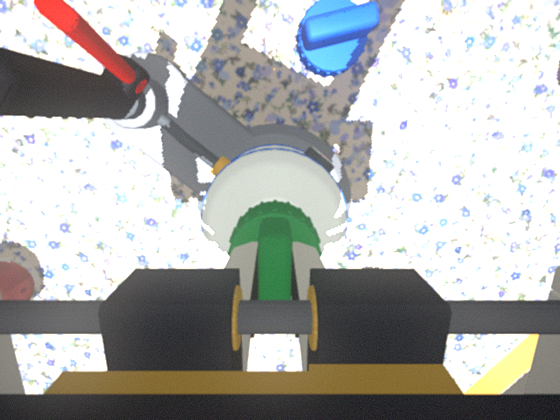

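The wing follows the jaws (green at (275,260)) after a 72 degree turn, and the trigger is out. Lifting.

Emit:
{"op": "step_arm", "data": {
  "targets": [
    [[-3,0,0],[0,0,0]],
    [[-7,0,0],[0,0,0]],
    [[-12,0,0],[0,0,0]],
    [[-18,0,0],[0,0,0]],
    [[-26,0,0],[0,0,0]],
    [[-36,0,0],[0,0,0]],
    [[-48,0,0],[0,0,0]],
    [[-62,0,0],[0,0,0]],
    [[-76,0,0],[0,0,0]],
    [[-90,0,0],[0,0,0]],
    [[-102,0,0],[0,0,0]],
    [[-109,0,0],[0,0,0]],
    [[-112,0,0],[0,0,0]],
    [[-112,0,0],[0,0,0]],
    [[-112,0,0],[0,0,0]],
    [[-112,0,0],[0,0,0]]
  ]
}}

```text
time: 15.35
tool_pos: [0.5599, 0.1721, 0.2511]
orientation: [1.105, 1.57, -2.949]
force: [-0.3, -0.3, -0.5]
opening: 0.17
```

```bash
python3 - <<'E'
from h import *
s=status.get_state();print(s["tool_pos"],s["joint_vel"].round(3),s["force"],s["opening"])
w=cams.capture("wrist")[:,:,::-1];a=cams.capture("side")[90:270,150:350,::-1]
cv2.imwrite("pics/w4.png",np.hstack([cv2.convertScaleAbs(cv2.resize(w,(400,300)),alpha=1.5),cv2.convertScaleAbs(cv2.resize(a,(333,300),interpolation=cv2.INTER_CUBIC),alpha=1.5)]))
E
```

```text
[0.55985218 0.17207367 0.25110259] [ 0.001 -0.    -0.003  0.001 -0.001 -0.001] [-0.26033483 -0.26911727 -0.45386983] 0.17006411172527808
```

View pics/w4.png

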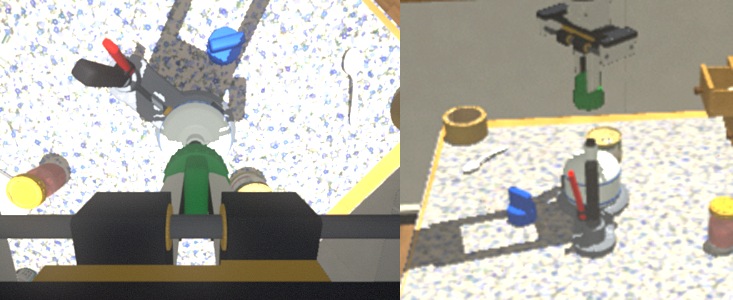

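The cap is in the gripper, upright and well clear of the tank (side crop (588,92)). The arm is still, the trigger is out, and the tin and jar stand where they were.

```bash
python3 -c "
from bench import order,status
print(order.finish_job());s=status.get_state();print(s['time'],s['tool_pos'],s['opening'])"
```

```text
the job is handed in; nothing more can be done
None
the job is handed in; nothing more can be done
```

The job is done and handed in at about 15.5 s of the 48 s allowed. No verdict was reported.

- **Trigger:** I squeezed it until the gripper read about 33 mm, against 34 mm expected for fully home, then released it. Later pictures show it sprung back out. The fingers were slightly off-centre, so the handle saw a side force of about 13 N.
- **Cap:** I gripped the green cap's wing and pushed down about 9 mm, until the force rose to 20 N at the end of travel. Keeping it down, I turned it 72° anticlockwise and lifted it off.
- **Last check:** The arm was still and the opening of 0.17 (about 16 mm) matches the wing. The cap hung upright about 10 cm above its seat, clear of the sprayer.
- **Bystanders:** The tin and jar appear where they stood in the last picture. The glass was only judged by the arm passing well above it; I did not measure it again.
- **Disagreement:** Two estimates of the cap's axis differed by about 3 mm. I used their mean, and the grip closed on the wing without trouble.

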